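Load a chromatography column into the leaning stand

ROBOT

A 6-joint arm with a two-finger parallel gripper is mounted at the origin on the work surface. World frame = base frame: x ahead of the robot, y to its left, z up, the work surface at z = 0. Lengths are in mm, angles in rad, forces in N, time in s.
With the tool pointing down it reaches from about 300 to 775 mm from the base axis. Payload 14.6 kg.
Tool frame: the origin (TCP) lies on the mounting face of the last link; the fingertips stand 199 mm ahead of it and the grasp point (between the pads) lies 180 mm ahead of it; z points along the fingers, y is the line along which they close (so a half turn about z gives the same grasp; the last joint's range is limited). The gripper opens to 94 mm and grips with 3 to 60 N. Pads are 16 mm wide; open, the fingers measure 119 mm over their backs; the gripper's body (75 mm by 177 mm) begins 78 mm behind the grasp point.
Start: joints at [1.274, 0.3, 1.521, -0, 1.321, -0.067], TCP at [125.279, 535.533, 404.646] pointing down, gripper open.
Joint ranges: [-3.03, 3.03], [-0.79, 2.21], [0.23, 2.52], [-1.04, 4.18], [0, 3.07], [-2.55, 2.55]. Speed limits (rad/s): [2.22, 2.22, 2.57, 3.14, 3.14, 3.14].

INTERFACE

Orientations are given as [roll, pitch, yaw] about the fixed x, y, z axes, in that order (R = Rz(yaw) Ry(pitch) Rx(roll)).
In Python, from cell import manip gives the robot as it stands. The module is installed in compiled form; this text tells all that it offers.
- The arm moves only by the shell command python3 -m creep 'ROWS' [FORCE]. ROWS is a JSON object of lists of equal length, an entry for each row: "slide": the shift along the world's x, y, z in cm, a list of three; "turn": the turn about the world's z in rad; "claw": the opening, from 0 (shut) to 1 (fully open). A call has 1 to 8 rows; each row shifts and turns the commanded pose from where the row before left it; what a row does not reach is not made up. A row lasts 1/8 s, in which the tool goes at most 62.5 mm and 10.7 degrees, less where a joint would pass 70% of its speed; a pose out of reach is approached as far as the arm can. A call with a gripper value outside its range is refused whole. The fingers move at their own pace and stop on an object; FORCE is the grip in N (left out, the last holds). Time passes only in rows, so rows that do not move let the fingers close. It gives the time, the measured TCP pose, the force, the opening and the grip force at its end, in the units of the state.
- manip.read_state(): the state, without advancing time (a new reading comes with each control period).
- manip.camera(name): name is "side" or "top" or "wrist"; returns (picture, depth): 400x640x3 uint8, red, green, blue; 400x640 float32, mm along the optical axis (not along the pixel's ray), 0 where there is no reading.
- manip.calibration(name): a dict with "intrinsics" (3x3 intrinsics, pixels), "k1" (the pictures are not rectified: a ray, as slopes to the right and down, at radius r is drawn at 1 + k1 r^2 times it, then the intrinsics apply), "pose" (4x4, takes a point from camera to world coordinates). Camera axes: x right, y up, looking along -z (the intrinsics and any distortion apply to the point x, -y, -z); pixel columns grow to the right and rows downward; lengths in mm; the calibration is good to about 2 mm. A picture is of the moment at which its call begins: read the wrist's pose just before it. calibration takes no time and is no camera call; for the wrist camera it gives the pose at the moment of the call.
- manip.sign_off(): hands the job in; it is judged then, once.
Trained networks look in the newest picture that a camera, given by its name, has taken for a name from the list of things; names that differ only in an ending like _2 or _b are one class to them, and where a whole thing is asked for, a point or a joint stands for the part that bears it (a point fixed in the world has none). Each returns a list of dicts, best first, with "score" (0 to 1); they miss things now and then, are a little off and sometimes report something else, mostly with a low value. They report only what shows in the picture. A call takes as long as a camera call.
- manip.cut_out(query, camera): "mask" (400x640 bool, what is visible of it) and "position" ([column, row] in pixels, amid what is visible of it).
The state is a dict: "clock": time; "joints": joint angles; "qd": joint speeds; "effort": joint torques, N m; "eef_pos": TCP position; "eef_rot": TCP orientation; "wrist_force": force on the tool from outside, world axes, zero at the start; "moment": the same for the moment, N m; "finger_gap": finger opening in mm; "finger_force": force on a finger pad.
Only numpy, scipy, OpenCV 4.12 (cv2) and the standard library are available. Lean on these libraries where they do the work, as an engineer would, in place of code of your own. Each camera call takes 0.05 s, during which the arm holds its last target. There are 200 camera calls.

TASK

Take the tall-headed column out of the upright rack and slide it, foot first, through both eyelets of the bracket on the leaning stand until its head sits fully home on the upper eyelet, then let go of it. Ease it in without forcing it, and leave the two short-headed columns and the other loose things on the bench where they are.

Things in the scene. Friction and masses are not known exactly. Their poses are not given: they have to be found in the camera images.
- column: the tall-headed column, polished steel, 0.13 kg: round head 18 mm in diameter, 45 mm tall, on a round stem 10 mm in diameter, 85 mm long, foot chamfered over 3 mm. Origin on its axis at the underside of the head (shoulder), z along the axis to the head. Starts upright in one of the rack's three holes, shoulder on the rack's top face
- foot (a point): centre of the foot (lower end) of the tall-headed column, 85 mm below its origin
- rack: white upright rack, fixed, 60 mm (x) by 170 mm (y), origin under its centre, its top face 112 mm above the bench; three 13 mm holes in a row along its y at -52, 0 and +52 mm, each with a steel column hanging in it by the head
- slope: sloped grey panel of the leaning stand, fixed. z: direction of the eyelets' axis, leaning 27 degrees from vertical, top towards the robot's side; x: square to the panel, away from the robot and up; y: level, across the panel. Origin: upper eyelet's top face, hole centre, with the bracket mid-rail; 127 mm above the bench. Panel face at x = -28 mm, 110 mm wide, z = -117 to 0; nothing above z = 0
- rail (a point): middle of the stand's cross rails (-24, 0, -31.5 mm in the sloped frame, same axes). An aluminium bracket is clamped on them anywhere from -15 to +15 mm along y: where is NOT reported, it must be seen or felt. Two eyelet arms, 32 mm wide (y), 8 mm thick, from x = -20 to +16 mm of the sloped frame, top faces at its z = 0 and -55 mm, each with a 12.5 mm hole at x = 0, mid-width, chamfered 1.5 mm
- stand: foot plate of the leaning stand, white, fixed, 140 by 120 mm, 10 mm thick; origin under its centre, z up; the sloped frame's origin is at (-20, 0, 127 mm) from here
- short_a: a short-headed column, a bystander: same steel and thickness (head 18 mm diameter, only 20 mm tall, stem 10 mm diameter, 75 mm long); origin on its axis at the underside of its head, z up
- short_b: a short-headed column, a bystander: same steel and thickness (head 18 mm diameter, only 20 mm tall, stem 10 mm diameter, 75 mm long); origin on its axis at the underside of its head, z up
- jar: small glass jar with a blue cap, 48 mm in diameter, 85 mm tall, a bystander; origin under its centre
- beaker: small open glass beaker, 54 mm in diameter, 75 mm tall, a bystander; origin under its centre
- amber: amber glass solvent bottle, 86 mm in diameter, 190 mm tall, a bystander; origin under its centre
- spanner: steel spanner 150 mm long lying on the bench, a bystander; x along it, handle to -x
- calculator: dark grey desk calculator 75 by 130 by 14 mm, a bystander; origin under its centre

How it is judged (in metres and radians):
On the way:
1. the tall-headed column is drawn up out of the rack (height (world z) of foot above 0.108 m), for 0.1 s.
At the end, for the whole second after the job is handed in: The tall-headed column is released and at rest through both eyelets: shoulder within 4 mm of the upper eyelet's top face and 5 mm of the eyelets' axis plane, within the bracket's stretch of rail, foot 78 mm or more below that face, axis within 0.08 rad of the stand's lean (x of column in the frame of slope between -0.005 and 0.005 m and y of column in the frame of slope between -0.021 and 0.021 m and z of column in the frame of slope between -0.004 and 0.004 m and z of foot in the frame of slope below -0.078 m and angle between the z axis of column and the z axis of slope, either way round below 0.08 rad and linear speed of column below 0.01 m/s); the robot touches nothing.
It fails at once if a short-headed column or another loose thing on the bench is moved by more than 20 mm (distance of any of short_a, short_b, jar, beaker, amber, spanner, calculator from where it was at the start of the episode above 0.02 m).
It fails at once if the column is forced against the stand with more than 40 N (contact force between column and slope above 40 N).
It also fails if it takes over 58 s, if anything falls off the work surface, if the arm or the gripper's body presses on something with over 40 N, if the wrist force passes 120 N, or if a joint passes its speed limit or range.

## Working session

There is one attempt and no reset: what is moved stays moved. The work goes in short steps, Python scripts to look and compute and a shell command to move; the robot and the scene stay as the last step left them, time stands still between calls to the robot, and variables do not carry over. Pictures are saved under pics/ and viewed, at most 10 in all, crops included, and the job is handed in when it is done.

```bash
mkdir -p pics
cat > h.py <<'E'
import numpy as np, cv2
from cell import manip
def snap(c,name=None):
    T=np.array(manip.calibration(c)["pose"]); p,d=manip.camera(c)
    if name: cv2.imwrite(f"pics/{name}.png",p[:,:,::-1])
    return p,d,T
def ray(c,uv,T):
    cal=manip.calibration(c);K=np.array(cal["intrinsics"]);k=cal["k1"]
    q=np.array([(uv[0]-K[0,2])/K[0,0],(uv[1]-K[1,2])/K[1,1]]);s=q.copy()
    for _ in range(20): s=q/(1+k*(s@s))
    return T[:3,:3]@np.array([s[0],-s[1],-1.]),T[:3,3]
def pt(c,uv,d,T):      # depth d
    r,o=ray(c,uv,T); return o+r*d
def atz(c,uv,z,T):
    r,o=ray(c,uv,T); return o+r*(z-o[2])/r[2]
def proj(c,X,T):
    cal=manip.calibration(c);K=np.array(cal["intrinsics"]);k=cal["k1"]
    P=np.linalg.inv(T)@np.append(X,1); s=np.array([P[0],-P[1]])/-P[2]; s=s*(1+k*(s@s))
    return K[:2,:2]@s+K[:2,2]
def tri(rays):
    A=np.zeros((3,3));b=np.zeros(3)
    for r,o in rays:
        r=r/np.linalg.norm(r);M=np.eye(3)-np.outer(r,r);A+=M;b+=M@o
    return np.linalg.solve(A,b)
E
python3 - <<'E'
from h import *
np.set_printoptions(precision=1,suppress=True)
ims=[]
for c in ["side","top","wrist"]:
    p,d,T=snap(c,"a_"+c); 
    print(c,T[:3,3],-T[:3,2],np.array(manip.calibration(c)["intrinsics"])[0])
    for q in ["column","rack","slope","stand","short_a","jar","beaker","amber","rail"]:
        for r in manip.cut_out(q,c)[:3]:
            m=r["mask"]&(d>0);ys,xs=np.nonzero(m)
            if len(xs)==0: continue
            P=np.array([pt(c,(x,y),d[y,x],T) for x,y in list(zip(xs,ys))[::max(1,len(xs)//200)]])
            print(q,round(r["score"],2),r["position"],m.sum(),"med",np.median(P,0),"zmax",np.percentile(P[:,2],97))
print(manip.read_state()["clock"])
E
```

```text
side [  61.5 -826.1  835.6] [ 0.5  0.7 -0.6] [415.    0.  315.2]
column 0.46 [364.3, 226.5] 114 med [ 630.6 -239.2  141.4] zmax 158.28508702763898
slope 0.8 [272.5, 172.7] 363 med [608.8 184.4  89.9] zmax 130.6561325742752
slope 0.28 [346.6, 178.3] 1169 med [765.9 -22.7 109.8] zmax 190.59003962108076
stand 0.71 [275.3, 189.4] 1362 med [608.3 181.5  11.7] zmax 125.06965177613824
short_a 0.53 [343.8, 209.5] 52 med [ 656.3 -138.7  125.5] zmax 133.66525241253035
short_a 0.45 [351.7, 219.7] 56 med [ 643.5 -187.7  127.4] zmax 133.24940323178816
jar 0.89 [261.0, 229.2] 429 med [462.2  -3.8  56.7] zmax 85.99951152447616
beaker 0.98 [295.1, 218.0] 431 med [579.3  -8.9  51.6] zmax 74.96418629418056
beaker 0.73 [272.7, 175.5] 372 med [609.3 183.6  89.1] zmax 130.88372540059865
beaker 0.44 [260.9, 231.1] 414 med [462.2  -3.4  54.5] zmax 85.73632986332201
amber 0.85 [349.4, 181.4] 1155 med [765.  -24.3 108.8] zmax 189.24547655943994
rail 0.62 [273.2, 170.5] 405 med [614.2 191.4  85.8] zmax 130.9050235187099
top [ 365.3   -9.  1310.4] [ 0.2 -0.  -1. ] [377.6   0.  315.6]
column 0.47 [385.6, 198.0]
[... 439 characters left out ...]
3159621
beaker 0.74 [309.4, 219.6] 224 med [589.8   3.9  27.5] zmax 76.80871434624379
beaker 0.31 [309.8, 159.8] 688 med [763.3   2.  130.1] zmax 191.8055623403808
beaker 0.27 [253.7, 209.8] 458 med [607.6 189.1 103.4] zmax 133.19294810176632
amber 0.59 [310.4, 158.2] 684 med [764.   -0.3 130.7] zmax 192.04768836298624
amber 0.5 [193.5, 252.4] 242 med [475.8 404.4   6.9] zmax 12.223310570997329
rail 0.71 [254.2, 211.0] 414 med [607.8 185.2 102.1] zmax 133.11771673067437
rail 0.37 [365.1, 200.2] 1283 med [ 639.1 -179.2  110.6] zmax 124.95359908308512
wrist [ 43.5 554.1 386.3] [ 0.3 -0.1 -1. ] [287.9   0.  318.4]
slope 0.36 [286.6, 366.3] 479 med [422.4 405.5   8.5] zmax 10.042340513103007
1.5
```

View pics/a_side.png

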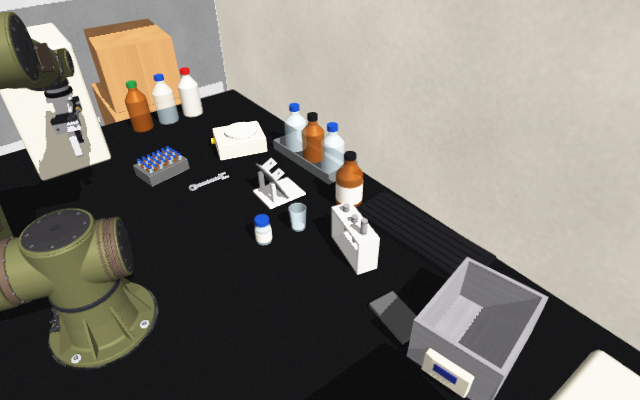

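View pics/a_top.png

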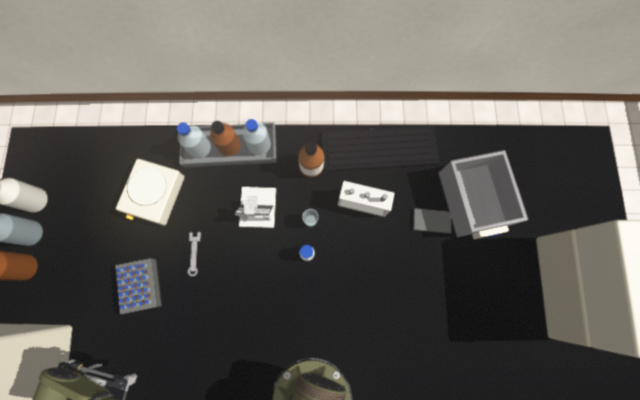

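```bash
python3 -m creep '{"slide":[[4.2,-4.5,0.3],[4.2,-4.5,0.3],[4.2,-4.5,0.3],[4.2,-4.5,0.3],[4.2,-4.5,0.3],[4.2,-4.5,0.3],[4.2,-4.5,0.3],[4.2,-4.5,0.3]],"turn":[0,0,0,0,0,0,0,0],"claw":[0.5,0.5,0.5,0.5,0.5,0.5,0.5,0.5]}'
python3 - <<'E'
from h import *
np.set_printoptions(precision=1,suppress=True)
c="wrist";p,d,T=snap(c,"b_wrist"); s=manip.read_state();print(s["eef_pos"],s["eef_rot"],s["clock"],T)
for q in ["slope","stand","rail"]:
    for r in manip.cut_out(q,c)[:2]:
        m=r["mask"]&(d>0);ys,xs=np.nonzero(m)
        P=np.array([pt(c,(x,y),d[y,x],T) for x,y in zip(xs,ys)])
        lo=P[(P[:,2]>6)&(P[:,2]<14)]
        print(q,round(r["score"],2),r["position"],len(P),np.median(P,0),P.max(0))
        if len(lo)>50: print(" foot plate rect",cv2.minAreaRect(lo[:,:2].astype(np.float32)))
E
```

```text
clock: 2.5
eef_pos: [462.3, 173.7, 429.0]
eef_rot: [3.141, 0.0, 2.912]
wrist_force: [-0.6, 0.2, 0.1]
finger_gap: 47.1
finger_force: 0.0
[465.7 169.6 429. ] [-3.1  0.   2.9] 2.55 [[  0.2  -0.9  -0.3 380.5]
 [  1.    0.2   0.1 192.4]
 [  0.   -0.3   1.  410.6]
 [  0.    0.    0.    1. ]]
slope 0.69 [350.7, 294.8] 1061 [593.7 183.  113.7] [683.6 264.8 342.5]Traceback (most recent call last):
  File "<stdin>", line 7, in <module>
  File "h.py", line 13, in pt
    r,o=ray(c,uv,T); return o+r*d
        ~~~^^^^^^^^
  File "h.py", line 8, in ray
    cal=manip.calibration(c);K=np.array(cal["intrinsics"]);k=cal["k1"]
ValueError: time passes only in moves, steps and waits
```

View pics/b_wrist.png

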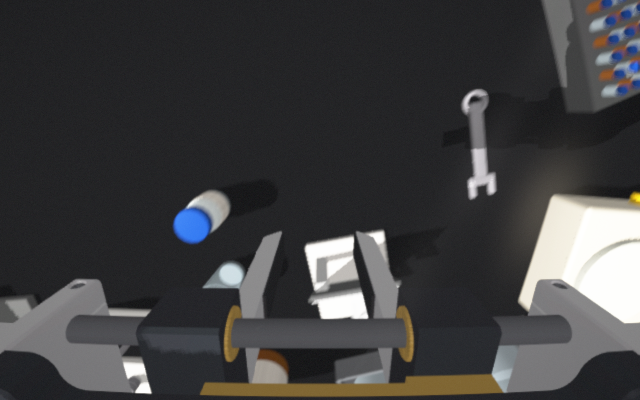

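```bash
cat > h.py <<'E'
import numpy as np, cv2
from cell import manip
np.set_printoptions(precision=1,suppress=True)
C={}
def cal(c):
    if c not in C: C[c]=manip.calibration(c)
    return C[c]
def snap(c,name=None):
    C[c]=manip.calibration(c); T=np.array(C[c]["pose"]); p,d=manip.camera(c)
    if name: cv2.imwrite(f"pics/{name}.png",p[:,:,::-1])
    return p,d,T
def ray(c,uv,T):
    K=np.array(cal(c)["intrinsics"]);k=cal(c)["k1"]
    q=(np.atleast_2d(uv)-K[:2,2])/[K[0,0],K[1,1]];s=q.copy()
    for _ in range(20): s=q/(1+k*(s**2).sum(1,keepdims=True))
    return np.c_[s[:,0],-s[:,1],-np.ones(len(s))]@T[:3,:3].T,T[:3,3]
def pts(c,m,d,T):
    m=m&(d>0);ys,xs=np.nonzero(m); r,o=ray(c,np.c_[xs,ys],T); return o+r*d[m][:,None]
def atz(c,uv,z,T):
    r,o=ray(c,uv,T); r=r[0]; return o+r*(z-o[2])/r[2]
def proj(c,X,T):
    K=np.array(cal(c)["intrinsics"]);k=cal(c)["k1"]
    P=np.linalg.inv(T)@np.append(X,1); s=np.array([P[0],-P[1]])/-P[2]; s=s*(1+k*(s@s))
    return K[:2,:2]@s+K[:2,2]
E
python3 -m creep '{"slide":[[5,0,0.5],[5,0,0.5],[5,0,0.5],[2,0,0],[0,0,0],[0,0,0]],"turn":[0,0,0,0,0,0],"claw":[0.5,0.5,0.5,0.5,0.5,0.5]}'
cat > look.py <<'E'
import sys
from h import *
c="wrist";s=manip.read_state();p,d,T=snap(c,sys.argv[1]);print(s["eef_pos"],s["eef_rot"],s["clock"])
np.savez("last_"+sys.argv[1],p=p,d=d,T=T)
for q in sys.argv[2:]:
    for r in manip.cut_out(q,c)[:3]:
        P=pts(c,r["mask"],d,T)
        if len(P)<10: continue
        print(q,round(r["score"],2),r["position"],len(P),np.median(P,0),P.min(0),P.max(0))
        lo=P[(P[:,2]>5)&(P[:,2]<15)]
        if q=="stand" and len(lo)>50: print(" plate rect",cv2.minAreaRect(lo[:,:2].astype(np.float32)))
E
python3 look.py c_wrist slope stand rail
```

```text
clock: 3.4
eef_pos: [630.3, 176.4, 443.8]
eef_rot: [3.142, -0.0, 2.913]
wrist_force: [-0.7, -0.1, 0.3]
finger_gap: 47.1
finger_force: 0.0
[630.3 176.4 443.8] [ 3.1 -0.   2.9] 3.4
slope 0.64 [332.6, 166.1] 3488 [605.8 193.6 111.6] [581.8 134.    0.7] [678.5 256.  137.2]
stand 0.85 [324.8, 170.8] 7892 [609.4 190.2  13.1] [561.1 122.3   0.3] [704.2 251.6 137.2]
 plate rect ((632.7783203125, 188.7132110595703), (120.30459594726562, 139.76942443847656), 87.94828033447266)
rail 0.77 [326.5, 168.3] 3677 [605.8 193.3 110.1] [581.2 113.3  -0.2] [677.8 260.7 137.2]
```

View pics/c_wrist.png

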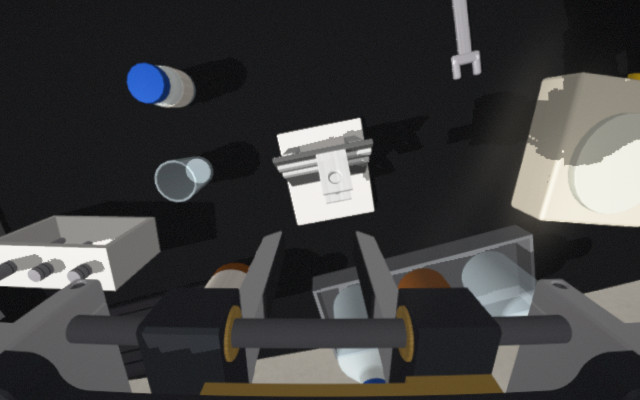

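```bash
cat >> h.py <<'E'
def slopeR(psi):
    a=np.radians(27);ux=np.array([np.cos(psi),np.sin(psi),0]);z=np.array([0,0,1.])
    return np.c_[np.cos(a)*ux+np.sin(a)*z, np.cross(z,ux), -np.sin(a)*ux+np.cos(a)*z]
E
python3 - <<'E'
from h import *
L=np.load("last_c_wrist.npz");p,d,T=L["p"],L["d"],L["T"];c="wrist";cal(c)
psi=np.radians(-2.05);R=slopeR(psi);O=np.array([632.8,188.7,127])+[-20*np.cos(psi),-20*np.sin(psi),0]
w=np.zeros(d.shape,bool);w[110:235,260:390]=1
P=(pts(c,w,d,T)-O)@R
for x0 in range(-30,22,4):
    for z0 in (0,-55):
        b=P[(abs(P[:,2]-z0)<5)&(abs(P[:,0]-x0)<2)&(abs(P[:,1])<40)]
        if len(b)>5: print(x0,z0,len(b),"y",b[:,1].min(),b[:,1].max(),"z",np.median(b[:,2]))
b=P[(abs(P[:,2])<5)&(P[:,0]>-40)&(P[:,0]<30)];print(b.min(0),b.max(0),len(b))
A=np.c_[b[:,:2],np.ones(len(b))];print(np.linalg.lstsq(A,b[:,2],rcond=None)[0].round(3))
# rectified eyelet plane, 4px/mm
g=np.mgrid[-40:40:.2,-40:40:.2]
mp=np.array([proj(c,O+R@np.array([x,y,0]),T) for x,y in zip(g[0].ravel(),g[1].ravel())]).astype(np.float32).reshape(400,400,2)
im=cv2.remap(p,mp[...,0],mp[...,1],cv2.INTER_CUBIC)
cv2.imwrite("pics/rect.png",im[:,:,::-1])
E
```

```text
-30 0 259 y -39.698592489518354 39.7842172319848 z 1.4340976446587352
-26 0 231 y -39.41694326691366 39.70703003106067 z 0.7914978049743198
-22 0 107 y -7.8097593867264 23.719760977375316 z 1.4564795379067836
-18 0 111 y -7.6792084400046985 24.065794521709314 z 1.4766933765155321
-18 -55 12 y 4.812308019057386 13.621208470051334 z -53.34071544906255
-14 0 107 y -7.1756073409250885 24.123096756584605 z 1.4333000944110803
-14 -55 31 y 2.8951311980037673 15.595617255182091 z -53.61197054221446
-10 0 110 y -7.7873478788338995 24.087551422370723 z 1.4728861748154483
-10 -55 33 y 2.436285092722021 15.357178210276038 z -53.51702791910893
-6 0 117 y -7.70550650669019 23.892013365536354 z 1.3067952251167836
-6 -55 9 y 5.629588041666088 11.961063130059674 z -54.41314219873337
-2 0 84 y -7.354804174799768 24.11927676753485 z 1.1882267526012509
2 0 69 y -7.769878250361348 24.08325986177769 z 1.3506001227062394
6 0 92 y -7.641154574461066 24.018569707162456 z 1.5518330688175856
6 -55 9 y -4.600637969453182 21.74180529385593 z -54.288476484466784
10 0 116 y -7.359152945888282 23.901158121173346 z 1.457601338723269
10 -55 85 y -7.688841217476168 24.104584927507247 z -53.57446873651224
14 0 116 y -7.7671735846266206 24.013024871183383 z 1.4885068543288837
14 -55 86 y -7.163718588020394 24.058348742832028 z -53.659571682798706
18 0 60 y -7.662444850195677 23.430780650382445 z 0.33669869817887854
18 -55 42 y -7.614782331239434 23.523392329465256 z -54.230839835142476
[-33.5 -55.2  -5. ] [17.2 54.5  3.8] 1827
[0.  0.  1.1]
```

View pics/rect.png

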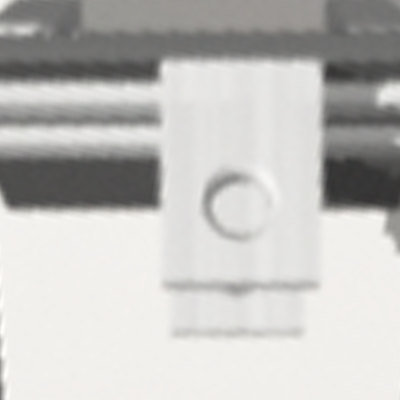

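```bash
python3 -m creep '{"slide":[[0.1,-5.8,0],[0.1,-5.8,0],[0.1,-5.8,0],[0.1,-5.8,0],[0.1,-5.8,0],[0.1,-5.8,0],[0,-5.2,0],[0,0,0]],"turn":[0.028,0.028,0.028,0.028,0.028,0.028,0.025,0],"claw":[0.4,0.4,0.4,0.4,0.4,0.4,0.4,0.4]}'
python3 -m creep '{"slide":[[0,0,0],[0,0,0]],"turn":[0,0],"claw":[0.4,0.4]}'
python3 look.py d_wrist column rack short_a
```

```text
clock: 4.6
eef_pos: [636.5, -227.7, 443.3]
eef_rot: [-3.141, -0.0, 3.101]
wrist_force: [-0.5, 1.1, -1.0]
finger_gap: 37.8
finger_force: 0.0
clock: 4.85
eef_pos: [637.4, -223.1, 444.0]
eef_rot: [-3.142, 0.0, 3.106]
wrist_force: [-0.4, -0.1, 1.3]
finger_gap: 37.6
finger_force: 0.0
[ 637.4 -223.1  444. ] [-3.1  0.   3.1] 4.85
column 0.62 [306.8, 197.5] 424 [ 631.6 -233.6  157.9] [ 626.3 -246.3  112.4] [ 659.  -224.9  160.7]
rack 0.79 [351.9, 192.6] 8282 [ 639.8 -182.7  113.5] [ 598.3 -286.7   -0.6] [747.2 -49.5 140.4]
short_a 0.55 [401.9, 211.2] 303 [ 658.4 -134.6  133.1] [ 651.1 -142.1  112.1] [ 676.1 -117.3  135.3]
```

View pics/d_wrist.png

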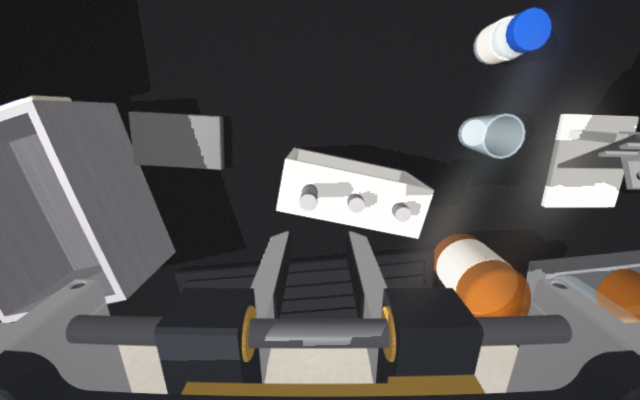

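```bash
python3 - <<'E'
from h import *
L=np.load("last_d_wrist.npz");p,d,T=L["p"],L["d"],L["T"];c="wrist";cal(c)
w=np.zeros(d.shape,bool);w[140:245,265:440]=1
P=pts(c,w,d,T)
r=P[(P[:,2]>110)&(P[:,2]<117)]; print(cv2.minAreaRect(r[:,:2].astype(np.float32)),np.median(r[:,2]))
t=P[(P[:,2]>154)&(P[:,2]<164)];print(len(t),np.median(t,0),cv2.minEnclosingCircle(t[:,:2].astype(np.float32)))
t=P[(P[:,2]>130)&(P[:,2]<138)&(P[:,1]>-215)]
for q in (t[t[:,1]>-160],t[t[:,1]<-160]): print(len(q),q.min(0),q.max(0))
E
python3 - <<'E'
# tall head from the side and top cameras
from h import *
for c in ("side","top"):
    p,d,T=snap(c)
    for r in manip.cut_out("column",c)[:1]:
        P=pts(c,r["mask"],d,T);t=P[P[:,2]>np.percentile(P[:,2],90)-5];print(c,r["score"],t.min(0),t.max(0))
E
```

```text
((648.2813110351562, -183.29928588867188), (170.22601318359375, 60.89393997192383), 76.10064697265625) 113.73546805049787
264 [ 634.5 -233.7  158.6] ((635.1441650390625, -233.70335388183594), 8.916640281677246)
205 [ 651.1 -142.1  130. ] [ 668.9 -125.3  135.3]
216 [ 639.1 -192.2  130. ] [ 657.  -175.3  135.4]
side 0.4 [ 624.2 -245.4  151.3] [ 643.5 -226.7  160.3]
```

```bash
python3 -m creep '{"slide":[[-0.2,-1.1,-1],[0,0,-3],[0,0,-3],[0,0,-3],[0,0,-2.4],[0,0,0],[0,0,0]],"turn":[0,0,0,0,0,0,0],"claw":[0.4,0.4,0.4,0.4,0.4,0.4,0.4]}' 
python3 look.py e_wrist
```

```text
clock: 6.12
eef_pos: [635.3, -235.9, 320.6]
eef_rot: [-3.141, 0.001, 3.104]
wrist_force: [0.5, 0.5, 0.2]
finger_gap: 37.4
finger_force: 0.0
[ 635.3 -235.9  320.6] [-3.1  0.   3.1] 6.125
```

View pics/e_wrist.png

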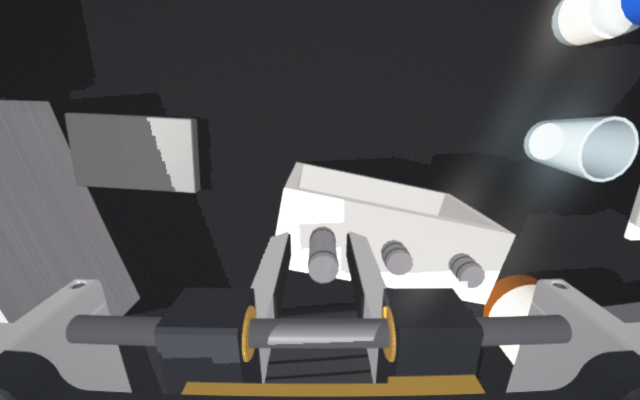

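Run:
```python
from h import *
L=np.load("last_e_wrist.npz");p,d,T=L["p"],L["d"],L["T"];c="wrist";cal(c)
w=np.zeros(d.shape,bool);w[225:290,302:345]=1
P=pts(c,w,d,T);t=P[(P[:,2]>154)&(P[:,2]<166)];print(len(t),np.median(t,0),t.min(0),t.max(0),cv2.minEnclosingCircle(t[:,:2].astype(np.float32)))
w[:]=0;w[225:330,255:300]=1;w[225:330,338:385]=1
P=pts(c,w,d,T);t=P[(P[:,2]>118)&(P[:,2]<150)]
for q in (t[t[:,1]>-235],t[t[:,1]<-235]): print(len(q),q.min(0),q.max(0),np.median(q,0))
```

```text
763 [ 633.5 -233.9  158.4] [ 625.6 -242.5  154. ] [ 643.6 -225.3  160.1] ((634.5664672851562, -233.94027709960938), 9.057550430297852)
462 [ 626.7 -218.1  118.5] [ 650.6 -190.7  150. ] [ 628.  -213.7  138. ]
431 [ 625.  -266.9  122.3] [ 643.7 -254.9  150. ] [ 626.1 -258.2  139. ]
```

```bash
python3 -m creep '{"slide":[[0,0.2,0],[0,0,0],[0,0,0],[0,0,0],[0,0,0],[0,0,0]],"turn":[0,0,0,0,0,0],"claw":[0.4,0.1,0.1,0.1,0.1,0.1]}' 25
python3 -m creep '{"slide":[[0,0,1],[0,0,2],[0,0,2.5],[0,0,2.5],[0,0,1.5],[0,0,0],[0,0,0]],"turn":[0,0,0,0,0,0,0],"claw":[0.1,0.1,0.1,0.1,0.1,0.1,0.1]}'
```

```text
clock: 6.92
eef_pos: [635.3, -233.4, 319.8]
eef_rot: [-3.142, 0.0, 3.105]
wrist_force: [-0.7, 0.2, 2.5]
finger_gap: 16.6
finger_force: 25.0
clock: 7.8
eef_pos: [635.3, -233.5, 413.6]
eef_rot: [3.141, -0.001, 3.105]
wrist_force: [-1.0, -0.9, -1.2]
finger_gap: 16.9
finger_force: 25.0
```

```bash
python3 -m creep '{"slide":[[1.4,-0.35,0],[1.4,-0.35,0],[1.5,-0.35,0],[0,0,0],[0,0,-2],[0,0,-1.85],[0,0,0],[0,0,0]],"turn":[-0.1,-0.107,0,0,0,0,0,0],"claw":[0.1,0.1,0.1,0.1,0.1,0.1,0.1,0.1]}'
python3 -m creep '{"slide":[[-0.8,0.2,0],[-0.8,0.2,0],[-0.7,0.17,0],[-0.6,0.15,0],[-0.6,0.15,0],[-0.6,0.15,0],[-0.6,0.15,0],[-0.22,0.05,0]],"turn":[0,0,0,0,0,0,0,0],"claw":[0.1,0.1,0.1,0.1,0.1,0.1,0.1,0.1]}'
python3 look.py f_wrist
```

```text
clock: 8.8
eef_pos: [678.2, -244.0, 376.9]
eef_rot: [-3.141, 0.001, 2.898]
wrist_force: [-0.5, -1.3, -1.5]
finger_gap: 16.3
finger_force: 25.0
clock: 9.8
eef_pos: [628.7, -231.7, 376.3]
eef_rot: [-3.142, -0.0, 2.898]
wrist_force: [2.0, -0.1, -1.4]
finger_gap: 16.6
finger_force: 25.0
[ 628.7 -231.7  376.3] [-3.1 -0.   2.9] 9.8
```

View pics/f_wrist.png

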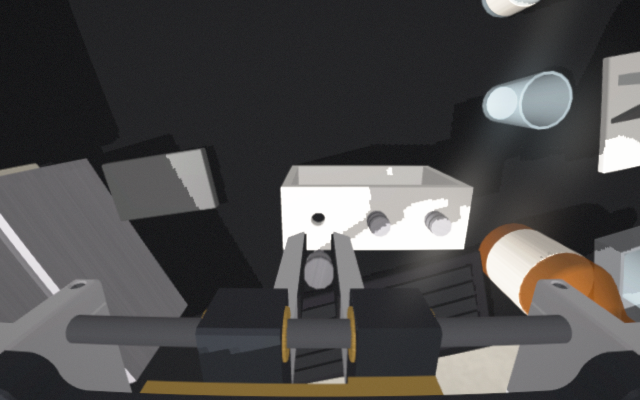

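```bash
python3 -m creep '{"slide":[[0,0,2.5],[0,0,3],[0,0,2],[-0.6,4.5,0],[-0.8,5.8,0],[-1,6,0],[-1,6,0],[-1,6,0]],"turn":[0,0,0,0.07,0.07,0.067,0,0],"claw":[0.1,0.1,0.1,0.1,0.1,0.1,0.1,0.1]}'
python3 -m creep '{"slide":[[-1,6,0],[-1,6,-0.5],[-0.9,2.5,-1],[0,0,0],[0,0,0],[0,0,0]],"turn":[0,0,0,0,0,0],"claw":[0.1,0.1,0.1,0.1,0.1,0.1]}'
cat > tilt.py <<'E'
import sys
from h import *
s=manip.read_state();g=np.array(s["eef_pos"])-[0,0,180];print("tcp",np.array(s["eef_pos"]),np.array(s["eef_rot"]),s["clock"],np.array(s["wrist_force"]))
c="wrist";p,d,T=snap(c,sys.argv[1]);np.savez("last_"+sys.argv[1],p=p,d=d,T=T)
w=np.zeros(d.shape,bool);w[225:310,290:350]=1;P=pts(c,w,d,T);q=P-g
q=q[(np.linalg.norm(q[:,:2]-[-8,0],axis=1)<20)&(abs(q[:,1])<8)&(q[:,2]>8)&(q[:,2]<32)]
print("head pts rel grip",len(q),q.min(0),q.max(0),np.median(q,0))
best=None;rng=np.random.default_rng(0)
for _ in range(800):
    a=q[rng.choice(len(q),3,False)];n=np.cross(a[1]-a[0],a[2]-a[0])
    if np.linalg.norm(n)<20: continue
    n/=np.linalg.norm(n);k=abs((q-a[0])@n)<.6
    if best is None or k.sum()>best.sum(): best=k
i=q[best];n=np.linalg.svd(i-i.mean(0))[2][2];n*=np.sign(n[2]);print("top disc n",n.round(3),"tilt",np.degrees(np.arccos(n[2])),len(i),"centre",i.mean(0))
c="side";p,d,T=snap(c,sys.argv[1]+"_s");u=proj(c,g,T).astype(int);print("side px",u)
w=np.zeros(d.shape,bool);w[max(0,u[1]-40):u[1]+70,u[0]-50:u[0]+50]=1
q=pts(c,w,d,T)-g;q=q[(abs(q[:,1])<14)&(q[:,2]<-24)&(q[:,2]>-105)&(abs(q[:,0])<90)]
for z0 in range(-100,-20,10):
    b=q[abs(q[:,2]-z0)<5]
    if len(b): print(z0,len(b),np.median(b,0))
cv2.imwrite(f"pics/{sys.argv[1]}_crop.png",cv2.resize(p[max(0,u[1]-60):u[1]+80,u[0]-80:u[0]+80,::-1],None,fx=4,fy=4))
E
python3 tilt.py g
```

```text
clock: 10.85
eef_pos: [584.4, 53.0, 451.1]
eef_rot: [-3.141, -0.001, 3.105]
wrist_force: [0.9, 1.0, -0.5]
finger_gap: 16.2
finger_force: 25.0
clock: 11.6
eef_pos: [556.4, 195.1, 436.5]
eef_rot: [-3.142, 0.0, 3.103]
wrist_force: [-0.1, 0.5, -1.9]
finger_gap: 16.3
finger_force: 25.0
tcp [556.4 195.1 436.5] [-3.1  0.   3.1] 11.6 [-0.1  0.5 -1.9]
head pts rel grip 804 [-7.4 -7.9  9. ] [10.6  8.  31.5] [ 1.6  0.  17.6]
top disc n [-0.4 -0.   0.9] tilt 21.22756787464492 447 centre [ 2.2 -0.2 17.7]
side px [250 132]
-100 6 [  42.8   -8.4 -100.5]
-90 10 [ 39.8  -6.7 -90. ]
-80 8 [ 35.6  -5.3 -78.9]
-70 8 [ 33.   -6.1 -70.4]
-60 9 [ 26.8  -5.4 -59.9]
-50 8 [ 24.3  -5.5 -50.7]
-40 9 [ 20.   -4.9 -41.3]
-30 10 [ 17.1  -7.  -30.8]
```

View pics/g_crop.png

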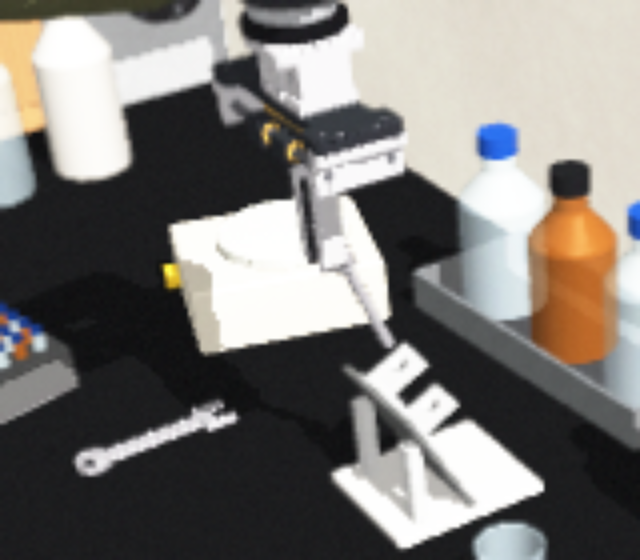

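```bash
cat > rel.py <<'E'
import sys
from h import *
s=manip.read_state();g=np.array(s["eef_pos"])-[0,0,180];print("tcp",np.array(s["eef_pos"]),s["clock"],np.array(s["wrist_force"]),s["finger_gap"])
R=slopeR(np.radians(-2.05));E=np.array([613.3,197.5,127.2])
c="side";p,d,T=snap(c,sys.argv[1]);u=proj(c,g,T).astype(int)
w=np.zeros(d.shape,bool);w[max(0,u[1]-50):u[1]+90,u[0]-60:u[0]+80]=1;P=pts(c,w,d,T);Q=(P-E)@R
b0=np.zeros(3)
for z0 in (0,-55):
    b=Q[(abs(Q[:,2]-z0)<4)&(Q[:,0]>-15)&(Q[:,0]<30)&(abs(Q[:,1])<25)]
    k=b[(b[:,0]>-12)&(b[:,0]<12)&(abs(b[:,1])>7)] 
    print("arm",z0,len(b),b.min(0),b.max(0),"z",np.median(k[:,2]) if len(k) else None)
q=P-g;q=q[(abs(q[:,1])<14)&(q[:,2]<-24)&(q[:,2]>-112)&(q[:,0]>0)&(q[:,0]<70)]; zt=((q+g-E)@R)[:,2]; q=q[zt>4]
m=np.median(q,0)
for _ in range(5):
    ax=np.linalg.svd(q-q.mean(0))[2][0];ax*=np.sign(ax[2]);r=np.linalg.norm(np.cross(q-q.mean(0),ax),axis=1);q=q[r<5.5]
cen=q.mean(0);v=T[:3,3]-(cen+g);v-=ax*(v@ax);v/=np.linalg.norm(v);cen=cen-v*3.9
print("n",len(q),"axis",ax.round(3),"tilt",np.degrees(np.arctan2(-ax[0],ax[2])),"zmin rel grip",q[:,2].min())
for z in (16,0,-80): print(" axis rel grip at z",z,cen+ax*(z-cen[2])/ax[2])
f=cen+ax*(q[:,2].min()-cen[2])/ax[2]+g
print("foot~ in S",(f-E)@R,"axis in S",(ax@R).round(3))
E
python3 rel.py g2
```

```text
tcp [556.4 195.4 436.4] 11.7 [ 0.5 -0.1 -1.3] 16.6504452052073
arm 0 59 [-14.8 -19.7  -3.7] [14.6 16.1  3.6] z -0.15252557456526114
arm -55 63 [-14.6 -20.8 -58.7] [ 14.7  16.3 -51.2] z -54.92135332948122
n 61 axis [-0.3 -0.   0.9] tilt 20.265082349994678 zmin rel grip -103.12677042732571
 axis rel grip at z 16 [ 1.6 -3.4 16. ]
 axis rel grip at z 0 [ 7.5 -3.1  0. ]
 axis rel grip at z -80 [ 37.1  -1.8 -80. ]
foot~ in S [ 1.8 -4.  28.3] axis in S [ 0.1 -0.   1. ]
```

Run:
```python
from h import *
R=slopeR(np.radians(-2.05));E=np.array([613.3,197.5,127.2]);c="side"
im=cv2.imread("pics/g.png");L=np.load("last_g.npz");cal("wrist");T=L["T"]
cv2.imwrite("pics/g_w_crop.png",cv2.resize(im[90:310,230:430],None,fx=2.7,fy=2.7))
```

```text
(no output)
```

View pics/g_w_crop.png

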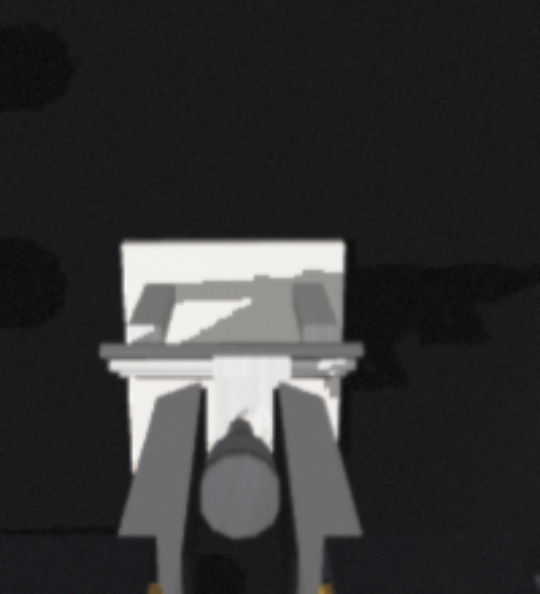

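Run:
```python
from h import *
R=slopeR(np.radians(-2.05));E=np.array([613.3,197.5,127.2]);c="wrist";cal(c)
L=np.load("last_g.npz");d,T=L["d"],L["T"]
w=np.zeros(d.shape,bool);w[150:310,230:430]=1;Q=(pts(c,w,d,T)-E)@R
for x0 in range(-22,-4,3):
    b=Q[(abs(Q[:,0]-x0)<1.5)&(abs(Q[:,2]-1.3)<3)&(abs(Q[:,1])<30)];print(x0,len(b),b.min(0),b.max(0)) if len(b) else 0
b=Q[(abs(Q[:,2]-1)<3)&(Q[:,0]<-24)&(Q[:,0]>-36)];print("panel",b.min(0),b.max(0))
k=Q[(Q[:,2]>90)&(abs(Q[:,1])<15)];print(len(k),k.min(0),k.max(0))
k=Q[(Q[:,2]>6)&(Q[:,2]<75)&(abs(Q[:,1])<9)&(abs(Q[:,0])<16)];print(len(k),np.median(k,0),k.min(0),k.max(0))
```

```text
-22 86 [-23.  -15.6  -0.3] [-20.5  15.7   4.3]
-19 59 [-20.5 -15.6  -0.2] [-18.3  15.7   3.1]
-16 78 [-17.4 -15.6  -0.4] [-14.9  15.7   3.5]
-13 66 [-14.1 -15.6  -0.7] [-11.7   7.8   3.1]
-10 47 [-10.7 -15.6  -0.7] [-8.5  7.8  2.7]
-7 63 [ -8.5 -15.5   0. ] [-6.2  7.8  2.9]
panel [-33.4 -63.1  -1.4] [-24.   46.4   3.5]
3930 [ -7.  -15.  112.2] [ 34.4  15.  241.6]
40 [ 2.2 -4.5 51.1] [-1.1 -8.4 29.2] [ 4.3 -0.5 73.7]
```

```bash
python3 -m creep '{"slide":[[0,0.42,0],[0.2,0,-0.45],[0.2,0,-0.45],[0.2,-0.02,-0.5],[0.18,0,-0.45],[0,0,0],[0,0,0]],"turn":[0,0,0,0,0,0,0],"claw":[0.1,0.1,0.1,0.1,0.1,0.1,0.1]}'
python3 rel.py h
python3 - <<'E'
from h import *
R=slopeR(np.radians(-2.05));E=np.array([613.3,197.5,127.2]);c="wrist"
p,d,T=snap(c);w=np.zeros(d.shape,bool);w[150:310,230:430]=1;Q=(pts(c,w,d,T)-E)@R
k=Q[(Q[:,2]>4)&(Q[:,2]<70)&(abs(Q[:,1])<9)&(abs(Q[:,0])<18)];print(len(k),np.median(k,0),k.min(0),k.max(0))
E
```

```text
clock: 12.62
eef_pos: [563.9, 200.2, 417.8]
eef_rot: [3.142, 0.0, 3.105]
wrist_force: [-0.5, -0.4, -1.2]
finger_gap: 16.2
finger_force: 25.0
tcp [563.9 200.2 417.8] 12.625 [-0.5 -0.4 -1.2] 16.2046848911451
arm 0 51 [-15.  -22.9  -4. ] [14.5 16.3  3. ] z -0.43527810302350134
arm -55 59 [-14.6 -21.  -59. ] [ 15.   16.2 -51.5] z -55.8947947355561
n 60 axis [-0.4 -0.   0.9] tilt 20.959927221318356 zmin rel grip -105.56625851994511
 axis rel grip at z 16 [ 0.3 -3.3 16. ]
 axis rel grip at z 0 [ 6.5 -3.1  0. ]
 axis rel grip at z -80 [ 37.1  -2.1 -80. ]
foot~ in S [0.  0.8 5.6] axis in S [ 0.1 -0.   1. ]
42 [ 0.3 -0.  32.7] [-3.1 -3.8 10.8] [ 2.3  4.9 55.4]
```

```bash
python3 -m creep '{"slide":[[0.14,0,-0.27],[0.14,0,-0.27],[0.13,-0.02,-0.27],[0.13,0,-0.26],[0,0,0],[0,0,0]],"turn":[0,0,0,0,0,0],"claw":[0.1,0.1,0.1,0.1,0.1,0.1]}'
python3 rel.py i
```

```text
clock: 13.48
eef_pos: [569.3, 200.0, 407.0]
eef_rot: [-3.142, 0.0, 3.105]
wrist_force: [0.2, 0.0, -0.8]
finger_gap: 16.4
finger_force: 25.0
tcp [569.3 200.  407. ] 13.475 [ 0.2  0.  -0.8] 16.409958431925396
arm 0 56 [-14.8 -19.7  -3.9] [14.4 15.5  3.4] z -0.28665993316592975
arm -55 61 [-14.5 -19.4 -58.4] [ 15.2  18.3 -51.9] z -55.6378349054449
n 55 axis [-0.4  0.   0.9] tilt 20.931360909458654 zmin rel grip -93.80423367520655
 axis rel grip at z 16 [-0.1 -1.8 16. ]
 axis rel grip at z 0 [ 6.1 -2.1  0. ]
 axis rel grip at z -80 [ 36.7  -3.5 -80. ]
foot~ in S [ 0.9 -1.2  6.3] axis in S [0.1 0.  1. ]
```

```bash
python3 -m creep '{"slide":[[0.14,0,-0.27],[0.13,0,-0.27],[-0.25,0,-0.13],[-0.25,0.02,-0.13],[-0.25,0.02,-0.13],[-0.25,0,-0.13],[-0.24,0,-0.12],[0,0,0]],"turn":[0,0,0,0,0,0,0,0],"claw":[0.1,0.1,0.1,0.1,0.1,0.1,0.1,0.1]}'
python3 rel.py j
```

```text
clock: 14.52
eef_pos: [559.4, 200.5, 395.2]
eef_rot: [3.142, -0.0, 3.105]
wrist_force: [0.8, 0.5, -1.3]
finger_gap: 16.3
finger_force: 25.0
tcp [559.4 200.5 395.2] 14.525 [ 0.8  0.5 -1.3] 16.29192999237422
arm 0 58 [-14.9 -20.   -3.8] [14.8 14.8  3.7] z 0.17871706210556365
arm -55 61 [-14.8 -19.7 -59. ] [ 14.7  17.9 -51.1] z -54.88336212453537
n 40 axis [-0.4 -0.   0.9] tilt 23.82276191500851 zmin rel grip -81.28312979012429
 axis rel grip at z 16 [ 3.9 -3.9 16. ]
 axis rel grip at z 0 [10.9 -3.7  0. ]
 axis rel grip at z -80 [ 46.2  -2.9 -80. ]
foot~ in S [-3.3 -0.2  9.1] axis in S [ 0.1 -0.   1. ]
```

```bash
python3 tilt.py k | head -4
```

```text
tcp [559.5 200.5 395.2] [ 3.1 -0.   3.1] 14.575 [ 1.1 -0.1 -0. ]
head pts rel grip 793 [-7.3 -7.9  8.4] [10.5  8.  31.2] [ 1.6  0.  17.4]
top disc n [-0.4  0.   0.9] tilt 25.915507861950793 447 centre [ 2.  -0.6 17.5]
side px [251 143]
```

View pics/k_crop.png

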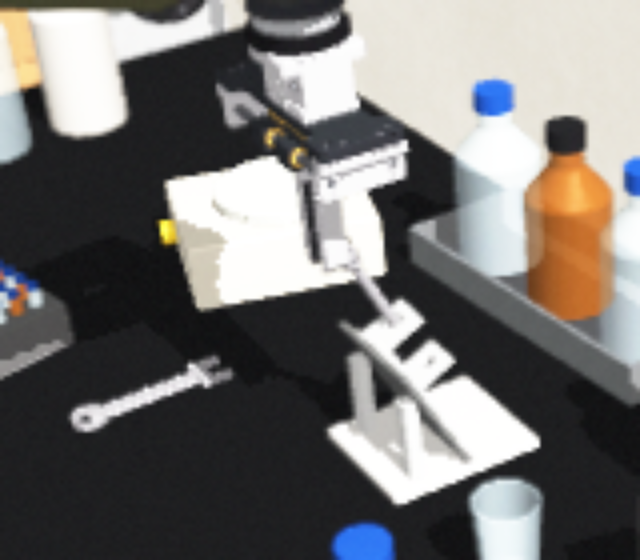

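```bash
python3 -m creep '{"slide":[[-0.21,0.01,-0.1],[0,0,0],[0.24,0,-0.24],[0.3,-0.02,-0.58],[0.3,-0.02,-0.58],[0.3,-0.01,-0.58],[0.3,-0.01,-0.58],[0.2,0,-0.4]],"turn":[0,0,0,0,0,0,0,0],"claw":[0.1,0.1,0.1,0.1,0.1,0.1,0.1,0.1]}'
cat > head.py <<'E'
import subprocess,sys,re
from h import *
s=manip.read_state();g=np.array(s["eef_pos"])-[0,0,180];R=slopeR(np.radians(-2.05));E=np.array([613.3,197.5,127.2])
print("tcp",np.array(s["eef_pos"]),s["clock"],np.array(s["wrist_force"]),s["finger_gap"])
c="wrist";p,d,T=snap(c);w=np.zeros(d.shape,bool);w[225:310,290:350]=1;q=pts(c,w,d,T)-g
q=q[(np.linalg.norm(q[:,:2]-[-5,0],axis=1)<20)&(abs(q[:,1])<8)&(q[:,2]>5)&(q[:,2]<45)]
rng=np.random.default_rng(0);best=np.zeros(1)
for _ in range(800):
    a=q[rng.choice(len(q),3,False)];n=np.cross(a[1]-a[0],a[2]-a[0])
    if np.linalg.norm(n)<20: continue
    n/=np.linalg.norm(n);k=abs((q-a[0])@n)<.6
    if k.sum()>best.sum(): best=k
i=q[best];n=np.linalg.svd(i-i.mean(0))[2][2];n*=np.sign(n[2])
m=i.mean(0)-[0,0,1.4];S=(m+g-E)@R
print("n",n.round(3),"tilt",np.degrees(np.arctan2(-n[0],n[2])),len(i),"centre rel",m,"head top in S",S,"depth d",130-S[2])
E
python3 head.py
```

```text
clock: 15.68
eef_pos: [574.1, 199.9, 364.0]
eef_rot: [-3.141, -0.0, 3.105]
wrist_force: [0.3, -0.8, -0.6]
finger_gap: 15.9
finger_force: 25.0
tcp [574.1 199.9 364. ] 15.675 [ 0.3 -0.8 -0.6] 15.929658222839732
n [-0.5 -0.   0.9] tilt 27.462109256420383 442 centre rel [ 1.8 -0.5 16.2] head top in S [-0.2  0.6 82.1] depth d 47.9272474859948
```

```bash
python3 -m creep '{"slide":[[0.11,-0.05,-0.22],[0.11,0,-0.22],[0.11,-0.02,-0.22],[0.12,0,-0.22],[0.11,0,-0.22],[0.12,-0.01,-0.22],[0.11,0,-0.22],[0,0,0]],"turn":[0,0,0,0,0,0,0,0],"claw":[0.1,0.1,0.1,0.1,0.1,0.1,0.1,0.1]}'
python3 head.py
```

```text
clock: 16.73
eef_pos: [581.8, 199.1, 348.9]
eef_rot: [-3.142, -0.0, 3.105]
wrist_force: [0.7, -0.0, -0.7]
finger_gap: 16.4
finger_force: 25.0
tcp [581.8 199.1 348.9] 16.725 [ 0.7 -0.  -0.7] 16.43415905208828
n [-0.5  0.   0.9] tilt 27.568285806961075 442 centre rel [ 1.9 -0.4 16. ] head top in S [-0.1  0.1 64.8] depth d 65.18765393724661
```

```bash
python3 -m creep '{"slide":[[0.12,0,-0.24],[0.12,0,-0.24],[0.12,-0.01,-0.24],[0.12,0,-0.24],[0.12,-0.01,-0.24],[0.12,-0.01,-0.23],[0,0,0],[0,0,0]],"turn":[0,0,0,0,0,0,0,0],"claw":[0.1,0.1,0.1,0.1,0.1,0.1,0.1,0.1]}'
python3 head.py
```

```text
clock: 17.77
eef_pos: [589.0, 198.8, 334.8]
eef_rot: [-3.142, 0.0, 3.105]
wrist_force: [0.6, 0.5, -2.2]
finger_gap: 16.0
finger_force: 25.0
tcp [589.  198.8 334.8] 17.775 [ 0.6  0.5 -2.2] 16.038132373111846
n [-0.5  0.   0.9] tilt 27.449569022608074 454 centre rel [ 2.  -0.4 15.9] head top in S [-0.2  0.1 49. ] depth d 81.0472964469269
```

Nearly home; ease down the last 4 mm in small steps.

```bash
python3 -m creep '{"slide":[[0.05,0,-0.09],[0.04,0,-0.09],[0.05,0,-0.09],[0.02,0,-0.04],[0,0,0],[0,0,0]],"turn":[0,0,0,0,0,0],"claw":[0.1,0.1,0.1,0.1,0.1,0.1]}'
python3 head.py
```

```text
clock: 18.58
eef_pos: [590.6, 198.8, 331.7]
eef_rot: [-3.142, -0.0, 3.105]
wrist_force: [0.5, -1.0, -0.7]
finger_gap: 16.1
finger_force: 25.0
tcp [590.6 198.8 331.7] 18.575 [ 0.5 -1.  -0.7] 16.058444213411992
n [-0.5 -0.   0.9] tilt 26.76701697154507 452 centre rel [ 2.  -0.4 16. ] head top in S [-0.1  0.2 45.5] depth d 84.51371530867624
```

```bash
python3 -m creep '{"slide":[[0.02,0,-0.04],[0,0,0],[0,0,0],[0,0,0],[0,0,0],[0,0,0],[0,0,0]],"turn":[0,0,0,0,0,0,0],"claw":[0.1,0.1,0.25,0.3,0.35,0.35,0.35]}' 5
python3 head.py
python3 -m creep '{"slide":[[-0.2,0,1],[-0.5,0,2],[-0.5,0,3],[-0.5,0,3],[0,0,2],[0,0,0],[0,0,0],[0,0,0]],"turn":[0,0,0,0,0,0,0,0],"claw":[0.4,0.4,0.4,0.4,0.4,0.4,0.4,0.4]}'
python3 - <<'E'
from h import *
R=slopeR(np.radians(-2.05));E=np.array([613.3,197.5,127.2])
for c in ("wrist","side"):
    p,d,T=snap(c,"end_"+c);Q=(pts(c,np.ones(d.shape,bool),d,T)-E-[0,0,1.4*(c=="wrist")])@R
    t=Q[(np.linalg.norm(Q[:,:2],axis=1)<14)&(Q[:,2]>3)&(Q[:,2]<60)]
    print(c,len(t),t.min(0),t.max(0),np.median(t[t[:,2]>43.5],0))
    u=Q[(Q[:,2]<-63)&(Q[:,2]>-95)&(np.linalg.norm(Q[:,:2],axis=1)<10)];print(" below",len(u),np.median(u,0) if len(u) else "",u[:,2].min() if len(u) else "")
E
```

```text
clock: 19.5
eef_pos: [590.8, 198.8, 331.3]
eef_rot: [-3.142, 0.0, 3.105]
wrist_force: [-0.2, -0.7, 0.2]
finger_gap: 32.7
finger_force: 0.0
tcp [590.8 198.8 331.3] 19.5 [-0.2 -0.7  0.2] 32.732954425998614
n [-0.5 -0.   0.9] tilt 27.524241084234202 431 centre rel [ 0.5 -0.5 15.5] head top in S [-1.7  0.1 45.3] depth d 84.68751873527627
clock: 20.55
eef_pos: [573.8, 198.8, 440.5]
eef_rot: [-3.141, -0.001, 3.105]
wrist_force: [-0.5, -0.1, -0.1]
finger_gap: 37.8
finger_force: 0.0
wrist 308 [-9.1 -8.9  5.3] [ 8.   8.4 46.7] [-1.3 -0.2 45.2]
 below 0  
side 73 [-11.1 -12.4   3. ] [12.8  5.8 47.1] [-3.7 -2.1 44.9]
 below 5 [ -2.6  -3.5 -79.2] -85.87708304305593
```

```bash
python3 -c "
from cell import manip
print(manip.sign_off())"
```

```text
the job is handed in; nothing more can be done
None
```

The tall-headed column is through both eyelets with its head home on the upper one, released with the arm clear, and the job is handed in at about 21 s (sign-off returned no verdict). My last check put the head within about 0.5 mm of seated and the foot about 85 mm below the upper face. I viewed 11 pictures, one over the limit of 10.

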